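Put the match box away in the worktop drawer unit

ROBOT

A 7-joint arm with a two-finger parallel gripper is mounted at the origin on a cart in front of the work surface, level with it; the furniture and walls round the work are solid. World frame = base frame: x ahead of the robot, y to its left, z up, the work surface at z = 0. Lengths are in m, angles in rad, forces in N, time in s.
With the tool pointing down it reaches from about 0.35 to 0.9 m from the base axis. Payload 8.1 kg.
Tool frame: the origin (TCP) lies between the finger pads; the fingertips stand 8 mm ahead of it and the grasp point (between the pads) lies 11 mm behind it (manip.tips_ahead is the distance from the TCP to the fingertips, in m); z points along the fingers, y is the line along which they close (so a half turn about z gives the same grasp; the last joint's range is limited). The gripper opens to 85 mm and grips with 20 to 120 N. Pads are 22 mm wide; open, the fingers measure 114 mm over their backs; the gripper's body (76 mm by 85 mm) begins 54 mm behind the grasp point. The pads swing forward as they close: fully open they stand 13 mm farther back than shut.
Start: joints at [-1.273, 0.434, 0.025, 1.573, -0.012, 1.134, -0.075], TCP at [0.244, 0.575, 0.239] pointing down, gripper open.
Joint ranges: [-2.62, 2.62], [-0.44, 2.09], [-1.27, 1.32], [0.08, 2.57], [-1.32, 4.46], [0.12, 2], [-2.74, 2.74]. Speed limits (rad/s): [2.22, 2.22, 3.01, 3.01, 3.14, 3.14, 3.14].

INTERFACE

Orientations are given as a 3x3 rotation matrix whose columns are the frame's x, y, z axes.
In Python, from station import manip gives the robot as it stands. The module is installed in compiled form; this text tells all that it offers.
- The arm moves only by the tool jog_arm, never from a script. Its argument "commands" is a list that holds one entry, the list of rows, each a list of 7 numbers: the turn, a rotation vector about the tool's x, y, z in rad, then the shift along the tool's x, y, z in m, then the gripper's target within -1 to 1 (shut at 1, half-way at 0, fully open at -1). In form: [[[wx, wy, wz, tx, ty, tz, claw], ...]]. A call has exactly 8 rows; each row is the pose to reach, as a shift and turn from the pose commanded when the call began, along the tool's axes at that moment; what a row does not reach only later rows make up. A row lasts 1/8 s, in which the tool goes at most 62.5 mm and 10.7 degrees, less where a joint would pass 70% of its speed; a pose out of reach is approached as far as the arm can. A call with a gripper value outside its range is refused whole. The fingers move at their own pace and stop on an object; "force" is the grip in N (left out, the last holds). Time passes only in rows, so rows that repeat a pose let the fingers close, or fill a call up. It gives the time, the measured TCP pose, the force, the opening and the grip force at its end, in the units of the state.
- manip.sense(): the state, without advancing time (a new reading comes with each control period).
- manip.grab_frame(name): name is "side" or "top"; returns a dict with "pixels" (420x560x3 uint8, red, green, blue), "z_map" (420x560 float32, m along the optical axis (not along the pixel's ray), 0 where there is no reading), "mtx" (3x3 intrinsics, pixels), "T" (4x4, takes a point from camera to world coordinates). Camera axes: x right, y down, z forward; pixel columns grow to the right and rows downward; lengths in m; the calibration is good to about 2 mm. A picture is of the moment at which its call begins.
- manip.finish_job(): hands the job in; it is judged then, once.
Trained networks look in the newest picture that a camera, given by its name, has taken for a name from the list of things; names that differ only in an ending like _2 or _b are one class to them, and where a whole thing is asked for, a point or a joint stands for the part that bears it (a point fixed in the world has none). Each returns a list of dicts, best first, with "p" (0 to 1); they miss things now and then, are a little off and sometimes report something else, mostly with a low value. They report only what shows in the picture. A call takes as long as a camera call. They do not tell look-alikes from the thing itself.
- manip.spot_in(camera, name): "point" ([column, row] in pixels, amid what is visible of it).
- manip.outline_of(camera, name): "pixels" (420x560 bool, what is visible of it) and "point" ([column, row] in pixels, amid what is visible of it).
- manip.landmark_of(camera, name): "point" ([column, row] in pixels: a listed point, or the origin of a listed thing).
The state is a dict: "clock": time; "joint_pos": joint angles; "joint_vel": joint speeds; "joint_efforts": joint torques, N m; "tcp_pos": TCP position; "tcp_rot": TCP orientation; "ft_force": force on the tool from outside, world axes, zero at the start; "ft_torque": the same for the moment, N m; "finger_gap": opening from 0.0 (shut) to 1.0 (fully open); "grip_force": force on a finger pad.
Only numpy, scipy, OpenCV 4.12 (cv2) and the standard library are available. Lean on these libraries where they do the work, as an engineer would, in place of code of your own. Each camera call takes 0.05 s, during which the arm holds its last target. There are 200 camera calls.

TASK

Put the match box away in the small wooden drawer unit: pull the drawer out all the way to its stop, lay the match box flat on the floor of the drawer's wide compartment and let go of it, then push the drawer fully shut. Leave the other card box, the mug and the keys where they are.

Things in the scene. Friction and masses are not known exactly. Their poses are not given: they have to be found in the camera images.
- drawer (a joint): How far the drawer is out, in m: 0 = fully shut (front panel flush with the unit), 0.110 = at its stop. It slides level and straight along -x of pull. It starts shut or up to 15 mm ajar, moves a little stiffly (2 to 4 N), stays where it is left and has no catch.
- pull (a point): Drawer's pull: an upright bare aluminium blade 12 mm wide (y), 30 mm high, 30 mm out of the middle of the drawer front. This point: 19 mm out of the front, 45 mm above the table, halfway up. -x is the way the drawer opens, y along the front, z up. Pinch its two sides (closing along y) with the tool leaning 35 to 45 deg away from the unit (fingers down and towards +x): the panel above bars an upright gripper.
- tray (a point): Centre of the floor of the drawer's wide compartment (at +y, nearer the robot; axes as pull), 14 mm above the table. Inside: 75 mm (x) by 120 mm (y), flat floor, walls 40 mm high; the drawer's front panel, 12 mm thick, rises 52 mm above the floor. A 42 mm wide compartment lies at -y. At the stop this point is 60 mm in front of the unit's front; shut, it is inside the unit.
- match_box: the match box, a closed flat red and cream card box, 48 mm (its x) by 61 mm (its y) by 15 mm high (its z), 30 to 65 g, lying flat on the table to the right of the drawer unit; the origin is the centre of its underside. It is the smaller of the two card boxes on the table. Pinch it across its 48 mm side.
- plaster_box: bystander: the larger, white and blue flat card box, 59 x 77 x 18 mm, lying on the table near the stone ledge; origin the centre of its underside
- coffee_mug: bystander: upright two-tone mug, 90 mm across, 105 mm high, handle along its y, at the right end of the table; origin the centre of its underside
- keys: bystander: bunch of keys, 104 x 115 x 8 mm, lying flat on the table between the match box and the mug; origin the centre of its underside
- unit: The wooden drawer unit, fixed, 135 mm deep (x), 200 mm wide (y), 150 mm high, on the table's left part, its front turned to the right and a little to the robot; axes as pull, origin the centre of its underside. The one drawer is at the bottom (front 8 to 66 mm above the table); a fixed grooved panel, flush with the shut drawer front, rises above it to the top.
Things that resemble listed ones, but are neither listed nor needed, are in the scene too. There is more than one size of the match_box; the one meant has the size given above.

How it is judged:
On the way, in this order (a step that is already met when the one before it is completed fails the run):
1. the drawer has been pulled out to its stop (within 5 mm) (value of joint drawer above 0.105 m), for 0.2 s.
2. the match box lies flat on the floor of the wide compartment, let go by the fingers (x of match_box in the frame of tray between -0.025 and 0.025 m and y of match_box in the frame of tray between -0.046 and 0.046 m and z of match_box in the frame of tray between -0.006 and 0.006 m and angle between the z axis of match_box and the z axis of tray, either way round below 0.12 rad and contact force between the fingers and match_box below 0.1 N), for 0.2 s.
At the end, for the whole second after the job is handed in: the drawer is shut to within 5 mm and at rest, with the match box lying flat (within 7 degrees) on the floor of its wide compartment (value of joint drawer below 0.005 m and velocity of joint drawer between -0.01 and 0.01 m/s and x of match_box in the frame of tray between -0.025 and 0.025 m and y of match_box in the frame of tray between -0.046 and 0.046 m and z of match_box in the frame of tray between -0.006 and 0.006 m and angle between the z axis of match_box and the z axis of tray, either way round below 0.12 rad and linear speed of match_box below 0.02 m/s); the robot touches nothing.
It fails at once if the other card box was shifted by more than 30 mm (distance of plaster_box from where it was at the start of the episode above 0.03 m).
It fails at once if the mug was shifted by more than 30 mm or tipped (distance of coffee_mug from where it was at the start of the episode above 0.03 m or angle between coffee_mug's own z axis and vertical above 0.3 rad).
It fails at once if the keys were shifted by more than 30 mm (distance of keys from where it was at the start of the episode above 0.03 m).
It also fails if it takes over 67 s, if anything falls off the work surface, if the arm or the gripper's body presses on something with over 40 N, if the wrist force passes 120 N, or if a joint passes its speed limit or range.

## Working session

There is one attempt and no reset: what is moved stays moved. The work goes in short steps, Python scripts to look and compute and a tool call to move; the robot and the scene stay as the last step left them, time stands still between calls to the robot, and variables do not carry over. Pictures are saved under pics/ and viewed, at most 10 in all, crops included, and the job is handed in when it is done.

Besides the shell and the picture viewer there is one more tool, called after "Emit:" as name(argument=value, ...), one argument or row to a line, values as JSON. jog_arm: Moves the arm, as the interface text tells. Its arguments: {"type":"object","properties":{"commands":{"type":"array","items":{"type":"array","items":{"type":"array","items":{"type":"number"}}}},"force":{"type":"number"}},"required":["commands"]}

```bash
mkdir -p pics; cat > h.py <<'E'
import numpy as np, cv2
from station import manip
def cam(n):
    f=manip.grab_frame(n); return f
def world(f,u,v,z=None):
    K=f["mtx"];T=f["T"];r=np.array([(u-K[0,2])/K[0,0],(v-K[1,2])/K[1,1],1.])
    if z is None:
        d=f["z_map"][int(round(v)),int(round(u))]; return (T@np.r_[r*d,1])[:3]
    d=T[:3,:3]@r; o=T[:3,3]; return o+d*(z-o[2])/d[2]
def cloud(f):
    K=f["mtx"];T=f["T"];v,u=np.mgrid[:420,:560];d=f["z_map"]
    p=np.stack([(u-K[0,2])/K[0,0]*d,(v-K[1,2])/K[1,1]*d,d],-1)
    return p@T[:3,:3].T+T[:3,3]
E
python3 - <<'E'
from h import *
np.set_printoptions(precision=4,suppress=True)
ims=[]
for c in("side","top"):
    f=cam(c); P=cloud(f); cv2.imwrite(f"pics/{c}0.png",f["pixels"][...,::-1]); print(c,f["T"][:3,3],f["T"][:3,2])
    for n in("match_box","plaster_box","unit","drawer","coffee_mug","keys"):
        for o in manip.outline_of(c,n)[:4]:
            m=o["pixels"]&(f["z_map"]>0)
            q=P[m]; print(n,round(o["p"],2),np.round(o["point"]),m.sum(),np.median(q,0),cv2.minAreaRect(q[:,:2].astype(np.float32)))
    for n in("pull","tray","match_box","unit"):
        for o in manip.landmark_of(c,n)[:3]: print("LM",n,round(o["p"],2),o["point"])
print(manip.sense()["tcp_rot"],manip.tips_ahead)
E
```

```text
side [-0.0181 -0.3607  0.9963] [ 0.4764  0.2003 -0.8561]
match_box 0.92 [250. 233.] 520 [ 0.4172 -0.1118  0.0174] ((0.420635849237442, -0.1092105507850647), (0.07182452827692032, 0.04661146178841591), 23.960220336914062)
match_box 0.8 [296. 248.] 350 [ 0.4277 -0.2239  0.0129] ((0.4346798062324524, -0.22204355895519257), (0.04141537472605705, 0.06330406665802002), 78.28256225585938)
plaster_box 0.61 [291. 186.] 349 [ 0.5996 -0.1418  0.0155] ((0.6034793853759766, -0.14169588685035706), (0.037470340728759766, 0.07444482296705246), 33.88199234008789)
plaster_box 0.24 [193. 174.] 832 [0.5094 0.1053 0.044 ] ((0.514272928237915, 0.09307533502578735), (0.03601931408047676, 0.1731107532978058), 65.2386245727539)
unit 0.87 [176. 144.] 6283 [0.5232 0.138  0.1463] ((0.5479094982147217, 0.16521978378295898), (0.20404958724975586, 0.26165133714675903), 41.8326301574707)
coffee_mug 0.57 [402. 297.] 1980 [ 0.4067 -0.4923  0.0605] ((0.4072622060775757, -0.4969377815723419), (0.11976747959852219, 0.12363189458847046), 74.04458618164062)
keys 0.78 [352. 268.] 501 [ 0.4304 -0.3621  0.0008] ((0.448733657
[... 1486 characters left out ...]
0.1422664076089859), (0.03471747040748596, 0.07400479912757874), 31.44046401977539)
coffee_mug 0.6 [390. 243.] 1013 [ 0.3935 -0.5039  0.0509] ((0.3890722095966339, -0.4993930757045746), (0.11476603150367737, 0.10661707818508148), 32.55826187133789)
keys 0.84 [340. 231.] 312 [ 0.4306 -0.3594  0.0021] ((0.451582133769989, -0.3582608699798584), (0.08076746761798859, 0.10762869566679001), 5.292448043823242)
LM pull 0.57 [191.2, 196.0]
LM pull 0.57 [172.7, 187.2]
LM tray 0.86 [172.8, 196.5]
LM match_box 0.81 [258.5, 231.1]
LM match_box 0.79 [295.4, 225.6]
LM unit 0.59 [171.4, 186.0]
LM unit 0.49 [382.7, 244.6]
[[-0.9207  0.3902  0.    ]
 [ 0.3902  0.9207  0.    ]
 [-0.      0.0001 -1.    ]] 0.008
```

```bash
python3 - <<'E'
from h import *
np.set_printoptions(precision=4,suppress=True)
a=cv2.imread("pics/side0.png");b=cv2.imread("pics/top0.png")
c=cv2.resize(a[80:320,110:450],None,fx=2.3,fy=2.3,interpolation=cv2.INTER_CUBIC); cv2.imwrite("pics/s1.png",c)
c=cv2.resize(b[130:280,120:420],None,fx=2.6,fy=2.6,interpolation=cv2.INTER_CUBIC); cv2.imwrite("pics/t1.png",c)
f=cam("side");P=cloud(f);g=cam("top");Q=cloud(g)
for C in(P,Q):
  for c0 in((.425,-.11),(.433,-.224)):
    q=C[(abs(C[...,0]-c0[0])<.05)&(abs(C[...,1]-c0[1])<.055)&(C[...,2]>.008)&(C[...,2]<.04)]
    t=q[q[:,2]>.8*np.median(q[:,2])]
    print(c0,len(q),np.percentile(q[:,2],[10,50,90]),cv2.minAreaRect(t[:,:2].astype(np.float32)))
  # table level
  t=C[(abs(C[...,0]-.33)<.03)&(abs(C[...,1]+.15)<.05)];print("table",np.median(t[:,2]))
  # unit front and pull
  u=C[(C[...,2]>.14)&(C[...,2]<.16)&(C[...,1]>0)&(C[...,1]<.35)&(C[...,0]>.35)&(C[...,0]<.75)]
  print("unit top",len(u),cv2.minAreaRect(u[:,:2].astype(np.float32)))
E
```

```text
(0.425, -0.11) 483 [0.0149 0.0177 0.0201] ((0.4219622313976288, -0.10889892280101776), (0.07056708633899689, 0.046302296221256256), 22.565134048461914)
(0.433, -0.224) 299 [0.0108 0.0132 0.0155] ((0.43055325746536255, -0.2234279215335846), (0.03609594702720642, 0.05571144446730614), 77.09376525878906)
table -0.260949439143343
unit top 3755 ((0.5927109122276306, 0.12991788983345032), (0.17656521499156952, 0.31173816323280334), 67.78330993652344)
(0.425, -0.11) 354 [0.0152 0.0185 0.0214] ((0.4235638976097107, -0.10995782911777496), (0.06878562271595001, 0.04576263576745987), 22.92933464050293)
(0.433, -0.224) 212 [0.011  0.0145 0.0174] ((0.432379812002182, -0.2246503084897995), (0.03597629442811012, 0.05443904921412468), 78.1712875366211)
table 1.2476114309172892
unit top 3785 ((0.5958543419837952, 0.1294640153646469), (0.16966748237609863, 0.3110843002796173), 66.89205169677734)
```

View pics/s1.png

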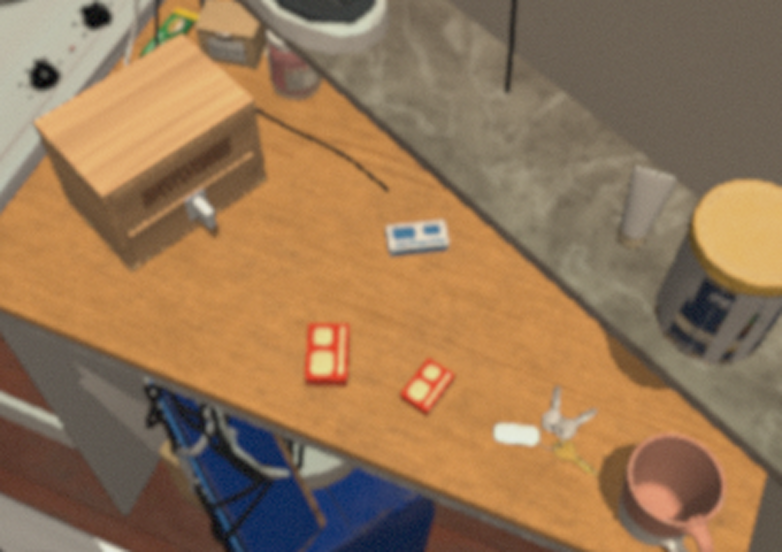

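View pics/t1.png

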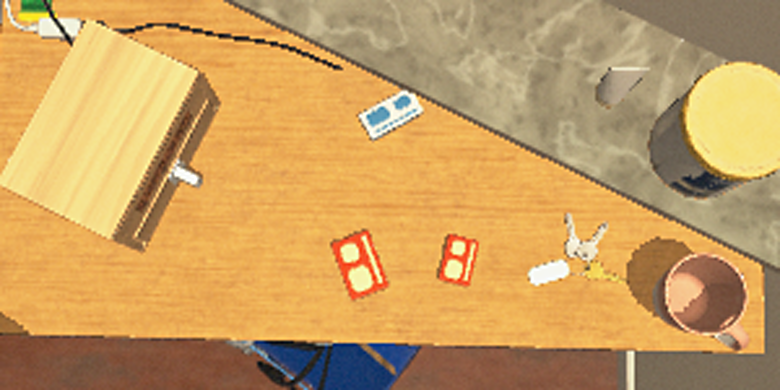

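The side and top views show the unit at left with its pull at about side (198,173). Two red boxes show: a larger one at (250,233) and a smaller one at (296,248). The smaller one is 15 mm high and about 60 mm long, so it is the match box. Plaster box, keys and mug are clear of the work.

```bash
cat >> h.py <<'E'
from scipy.spatial.transform import Rotation as Ro
def rel(R,p,s=None):
    s=s or manip.sense(); R0=np.array(s["tcp_rot"]);p0=np.array(s["tcp_pos"])
    return np.r_[Ro.from_matrix(R0.T@R).as_rotvec(),R0.T@(np.array(p)-p0)]
def down(a,lean=0):  # a: angle (deg) of tool x in plan; lean: fingers towards +tool x
    return Ro.from_euler('z',a,degrees=True).as_matrix()@np.diag([1,-1,-1])@Ro.from_euler('y',lean,degrees=True).as_matrix()
E
python3 - <<'E'
from h import *
np.set_printoptions(precision=4,suppress=True)
for n in("side","top"):
    f=cam(n);P=cloud(f)
    X,Y,Z=P[...,0],P[...,1],P[...,2]
    m=(Z>.135)&(Z<.165)&(X>.38)&(X<.7)&(Y>.03)&(Y<.3)&(f["z_map"]>0)
    k,l,st,ce=cv2.connectedComponentsWithStats(m.astype(np.uint8)); i=1+np.argmax(st[1:,4])
    r=cv2.minAreaRect(P[l==i][:,:2].astype(np.float32)); print(n,"top",r,np.median(Z[l==i])); print(cv2.boxPoints(r))
    # points of front region in nominal unit frame
    a=np.deg2rad(62); xp=np.array([np.cos(a),np.sin(a)]);yp=np.array([-xp[1],xp[0]])
    q=P[(Z>.025)&(Z<.14)&(X>.35)&(X<.65)&(Y>-.05)&(Y<.2)&(f["z_map"]>0)]
    # fit front plane from points
    s=q[:,:2]@xp; t=q[:,:2]@yp
    for zl in((.03,.06),(.08,.13)):
        w=(q[:,2]>zl[0])&(q[:,2]<zl[1]); med=np.median(s[w]); k2=w&(abs(s-med)<.008)
        c=np.polyfit(t[k2],s[k2],1); print(zl,k2.sum(),"s",med,"slope deg",np.rad2deg(np.arctan(c[0])),"t range",np.percentile(t[k2],[1,99]))
    w=(q[:,2]<.07)&(s<med-.012)&(s>med-.06)&(q[:,2]>.03)
    print("pull pts",w.sum(),"s",np.percentile(s[w],[2,50,98]),"t",np.percentile(t[w],[2,25,50,75,98]),"z",np.percentile(q[w,2],[2,50,98]))
E
```

```text
side top ((0.5494905710220337, 0.1652580052614212), (0.13914422690868378, 0.20125120878219604), 65.48699188232422) 0.14869037552652786
[[0.4291 0.1437]
 [0.6122 0.0602]
 [0.6699 0.1868]
 [0.4868 0.2703]]
(0.03, 0.06) 434 s 0.3349840377501867 slope deg -2.9839327108210436 t range [-0.5055 -0.3115]
(0.08, 0.13) 931 s 0.33787660793535335 slope deg -3.203996637009147 t range [-0.5083 -0.3117]
pull pts 65 s [0.305  0.3109 0.3242] t [-0.4174 -0.4142 -0.41   -0.4075 -0.406 ] z [0.0328 0.0523 0.0603]
top top ((0.5513229370117188, 0.16430333256721497), (0.13719680905342102, 0.20029711723327637), 65.4503402709961) 0.14925831821514102
[[0.4317 0.1435]
 [0.6139 0.0603]
 [0.6709 0.1851]
 [0.4887 0.2683]]
(0.03, 0.06) 151 s 0.33428587248783487 slope deg -3.323883310885404 t range [-0.4985 -0.3159]
(0.08, 0.13) 337 s 0.3370258157913097 slope deg -3.4544605984770107 t range [-0.5098 -0.3164]
pull pts 35 s [0.3059 0.3135 0.3242] t [-0.4202 -0.4175 -0.415  -0.4112 -0.4088] z [0.0389 0.0584 0.0628]
```

```bash
python3 - <<'E'
from h import *
np.set_printoptions(precision=4,suppress=True)
print(rel(down(65.4),[.42,.06,.27]));print(rel(down(65.4,40),[.49,.032,.12]))
E
```

```text
[ 0.      0.      1.5992 -0.3633 -0.4058 -0.0307]
[-0.5561  0.5405  1.5278 -0.4387 -0.4043  0.1193]
```

Emit:
jog_arm(
  commands=[
    [[0,0,0.18,-0.045,-0.05,-0.03,0],[0,0,0.36,-0.09,-0.1,-0.03,0],[0,0,0.54,-0.135,-0.15,-0.03,0],[0,0,0.72,-0.18,-0.2,-0.03,0],[0,0,0.9,-0.225,-0.25,-0.03,0],[0,0,1.08,-0.27,-0.3,-0.03,0],[0,0,1.26,-0.315,-0.35,-0.03,0],[0,0,1.44,-0.36,-0.4,-0.03,0]],
  ],
  force=40,
)

```text
clock: 2.3
tcp_pos: [0.4054, 0.1061, 0.2697]
tcp_rot: [[0.272, 0.962, 0.001], [0.962, -0.272, 0.001], [0.001, 0.001, -1.0]]
ft_force: [2.1, 0.0, 0.2]
finger_gap: 0.502
grip_force: 0.0
```

```bash
python3 - <<'E'
from h import *
np.set_printoptions(precision=4,suppress=True)
s=manip.sense();print(s["tcp_pos"],s["joint_pos"],s["finger_gap"])
print(rel(down(65.4,40),[.49,.032,.12]))
E
```

```text
[0.4054 0.1061 0.2697] [-0.8494  0.0456  0.4958  2.0226 -0.0253  1.0777 -0.6179] 0.502170203049109
[-0.053   0.6954  0.1475 -0.0485  0.1014  0.1497]
```

Emit:
jog_arm(
  commands=[
    [[-0.01,0.15,0.03,-0.03,0.03,0,0],[-0.02,0.3,0.06,-0.05,0.07,0.02,0],[-0.035,0.45,0.1,-0.05,0.1,0.06,0],[-0.05,0.6,0.12,-0.05,0.1,0.1,0],[-0.053,0.695,0.147,-0.049,0.101,0.14,0],[-0.053,0.695,0.147,-0.049,0.101,0.15,0],[-0.053,0.695,0.147,-0.049,0.101,0.15,0],[-0.053,0.695,0.147,-0.049,0.101,0.15,0]],
  ],
)

```text
clock: 3.3
tcp_pos: [0.4893, 0.0341, 0.1201]
tcp_rot: [[0.316, 0.912, 0.262], [0.7, -0.41, 0.585], [0.641, -0.002, -0.768]]
ft_force: [1.5, 0.7, -0.5]
finger_gap: 0.504
grip_force: 0.0
```

```bash
python3 - <<'E'
from h import *
np.set_printoptions(precision=4,suppress=True)
s=manip.sense();print(s["tcp_pos"],s["joint_pos"],s["finger_gap"])
print(rel(down(65.4,40),[.514,.085,.0366]))
f=cam("side");a=f["pixels"][...,::-1][80:300,110:390]
cv2.imwrite("pics/s2.png",cv2.resize(a,None,fx=2.7,fy=2.7,interpolation=cv2.INTER_CUBIC))
E
```

```text
[0.4893 0.0341 0.1201] [-0.0911  0.4797  0.5071  2.2658 -1.2876  0.9766  1.0023] 0.5036035408589681
[-0.0056  0.0027  0.0042 -0.0101  0.0018  0.1003]
```

View pics/s2.png

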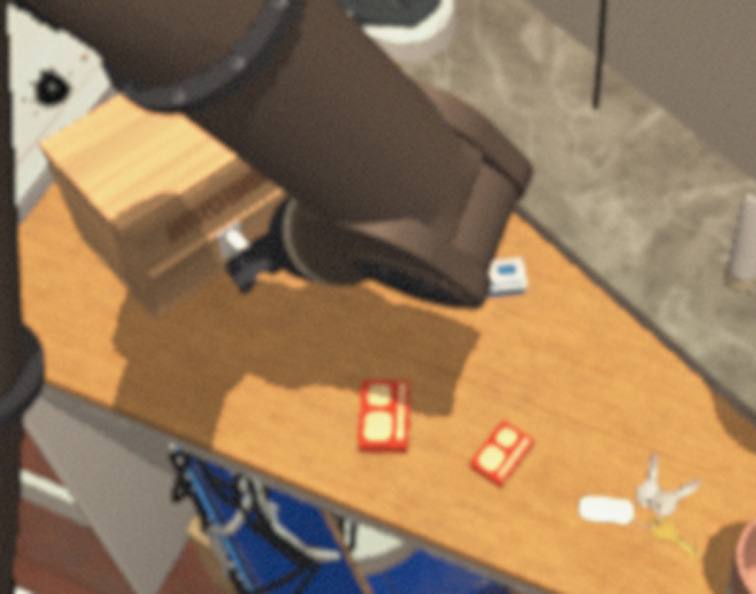

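The gripper leans in towards the pull at crop (232,240), and the pull lies between the open fingers' line. Advancing.

Emit:
jog_arm(
  commands=[
    [[-0.006,0.003,0.004,-0.01,0.002,0.03,0],[-0.006,0.003,0.004,-0.01,0.002,0.055,0],[-0.006,0.003,0.004,-0.01,0.002,0.08,0],[-0.006,0.003,0.004,-0.01,0.002,0.1,0],[-0.006,0.003,0.004,-0.01,0.002,0.1,0],[-0.006,0.003,0.004,-0.01,0.002,0.1,1],[-0.006,0.003,0.004,-0.01,0.002,0.1,1],[-0.006,0.003,0.004,-0.01,0.002,0.1,1]],
  ],
  force=50,
)

```text
clock: 4.35
tcp_pos: [0.5148, 0.0839, 0.0367]
tcp_rot: [[0.317, 0.909, 0.271], [0.698, -0.417, 0.583], [0.642, 0.004, -0.766]]
ft_force: [-0.6, -2.5, 5.1]
finger_gap: 0.13
grip_force: 49.5
```

Emit:
jog_arm(
  commands=[
    [[0,0,0,0,0,0,1],[0,0,0,0,0,0,1],[0,0,0,0,0,0,1],[0,0,0,0,0,0,1],[0,0,0,0,0,0,1],[0,0,0,0,0,0,1],[0,0,0,0,0,0,1],[0,0,0,0,0,0,1]],
  ],
)

```text
clock: 5.35
tcp_pos: [0.5148, 0.084, 0.0367]
tcp_rot: [[0.317, 0.909, 0.271], [0.697, -0.417, 0.583], [0.643, 0.003, -0.766]]
ft_force: [-0.5, -2.6, 6.6]
finger_gap: 0.132
grip_force: 49.6
```

```bash
python3 - <<'E'
from h import *
np.set_printoptions(precision=4,suppress=True)
s=manip.sense();print(s["tcp_pos"],s["joint_pos"],s["finger_gap"],s["grip_force"],s["ft_force"])
a=np.deg2rad(65.4);p=np.array(s["tcp_pos"])-np.array([np.cos(a),np.sin(a),0])*.116
print(rel(np.array(s["tcp_rot"]),p))
E
```

```text
[0.5148 0.084  0.0367] [ 0.5642  0.6844 -0.5237  2.2298 -1.3055  0.3625  0.9996] 0.132084993713379 49.60346817970276 [-0.538  -2.5784  6.555 ]
[ 0.      0.      0.     -0.0888  0.0001 -0.0746]
```

Emit:
jog_arm(
  commands=[
    [[0,0,0,-0.009,0,-0.0075,1],[0,0,0,-0.021,0,-0.0175,1],[0,0,0,-0.033,0,-0.0277,1],[0,0,0,-0.045,0,-0.0378,1],[0,0,0,-0.057,0,-0.0478,1],[0,0,0,-0.069,0,-0.058,1],[0,0,0,-0.078,0,-0.0655,1],[0,0,0,-0.082,0,-0.069,1]],
  ],
)

```text
clock: 6.35
tcp_pos: [0.4701, -0.0144, 0.0366]
tcp_rot: [[0.318, 0.908, 0.271], [0.696, -0.418, 0.584], [0.644, 0.003, -0.765]]
ft_force: [6.3, 1.1, 3.2]
finger_gap: 0.131
grip_force: 51.2
```

```bash
python3 - <<'E'
from h import *
np.set_printoptions(precision=4,suppress=True)
s=manip.sense();print(s["tcp_pos"],s["joint_pos"],s["finger_gap"],s["grip_force"],s["ft_force"])
d=np.array(s["tcp_pos"])-[.5148,.084,.0367]; a=np.deg2rad(65.4); print(d, d[:2]@[np.cos(a),np.sin(a)], d[:2]@[-np.sin(a),np.cos(a)])
E
```

```text
[ 0.4701 -0.0144  0.0366] [ 0.7081  0.6542 -0.383   2.2423 -1.1096  0.5293  1.0134] 0.13145780809860935 51.173765659332275 [6.2818 1.1116 3.1755]
[-0.0447 -0.0984 -0.0001] -0.10803588544135583 -0.00028905776563075515
```

Emit:
jog_arm(
  commands=[
    [[0,0,0,-0.0015,0,-0.0013,1],[0,0,0,-0.003,0,-0.0026,1],[0,0,0,-0.0045,0,-0.0038,1],[0,0,0,-0.0045,0,-0.0038,1],[0,0,0,-0.0045,0,-0.0038,1],[0,0,0,-0.0045,0,-0.0038,1],[0,0,0,-0.0045,0,-0.0038,1],[0,0,0,-0.0045,0,-0.0038,1]],
  ],
)

```text
clock: 7.35
tcp_pos: [0.4694, -0.0156, 0.0368]
tcp_rot: [[0.314, 0.91, 0.27], [0.695, -0.414, 0.587], [0.646, 0.003, -0.763]]
ft_force: [27.1, 23.4, -25.2]
finger_gap: 0.132
grip_force: 50.8
```

At the stop. Release and back out.

Emit:
jog_arm(
  commands=[
    [[0,0,0,0.004,0,0.003,0],[0,0,0,0.004,0,0.003,0],[0,0,0,0.004,0,0.003,0],[0,0,0,0.004,0,-0.02,0],[0,0,0,0.004,0,-0.05,0],[0,0,0,0.004,0,-0.08,0],[0,0,0,0.004,0,-0.12,0],[0,0,0,0.004,0,-0.16,0]],
  ],
)

```text
clock: 8.35
tcp_pos: [0.4241, -0.1099, 0.1621]
tcp_rot: [[0.319, 0.909, 0.269], [0.696, -0.418, 0.584], [0.643, 0.001, -0.766]]
ft_force: [0.1, -0.5, 0.4]
finger_gap: 0.499
grip_force: 0.0
```

```bash
python3 - <<'E'
from h import *
np.set_printoptions(precision=4,suppress=True)
s=manip.sense();print(s["tcp_pos"],s["joint_pos"],s["finger_gap"])
# box B short axis at 78.2deg -> tool y at 258.2 (=-101.8) -> tool x = tool y + 90 = -11.8
print("hi",rel(down(-11.8),[.433,-.2245,.12]))
for n in("side","top"):
    f=cam(n);C=cloud(f)
    q=C[(abs(C[...,0]-.433)<.05)&(abs(C[...,1]+.224)<.05)&(C[...,2]>.007)&(C[...,2]<.03)&(f["z_map"]>0)]
    print(len(q),cv2.minAreaRect(q[:,:2].astype(np.float32)))
    X,Y,Z=C[...,0],C[...,1],C[...,2]
    a=np.deg2rad(65.4);xp=np.array([np.cos(a),np.sin(a)]);yp=np.array([-xp[1],xp[0]])
    u=(C[...,:2]-[.5505,.1648]); S=u@xp;T=u@yp
    m=(S>-.2)&(S<-.075)&(abs(T)<.1)&(f["z_map"]>0)
    # drawer front panel rim
    r=m&(Z>.058)&(Z<.072); print("rim S",np.percentile(S[r],[2,25,50,75,98]),np.percentile(T[r],[2,98]),r.sum())
    w=m&(Z<.022)&(S>-.165); print("floor",w.sum(),np.median(Z[w]),np.percentile(S[w],[5,95]),np.percentile(T[w],[5,95]))
    o=manip.landmark_of(n,"tray")[:2]
    for i in o: g=world(f,*i["point"],z=.014); v=g[:2]-[.5505,.1648]; print("tray",i["p"],g,v@xp,v@yp)
    cv2.imwrite(f"pics/{n}3.png",cv2.resize(f["pixels"][...,::-1][100:300,110:390],None,fx=2.7,fy=2.7,interpolation=cv2.INTER_CUBIC))
E
```

```text
[ 0.4241 -0.1099  0.1621] [ 0.8019  0.3979 -0.1859  2.1361 -0.7893  0.942   0.779 ] 0.4994690005038229
hi [-0.4683 -0.5888  1.2877 -0.1039  0.0559 -0.0323]
311 ((0.4305150508880615, -0.22373729944229126), (0.03660610690712929, 0.056939419358968735), 77.3126449584961)
rim S [-0.1759 -0.1754 -0.1748 -0.1734 -0.1705] [0.0866 0.0887] 4
floor 74 -0.0010905451233490515 [-0.1621 -0.1313] [0.0862 0.0995]
49 ((0.45214396715164185, -0.22839821875095367), (0.03493998944759369, 0.013327223248779774), 78.51385498046875)
rim S [-0.1959 -0.1753 -0.172  -0.1686 -0.1648] [-0.0849  0.0833] 293
floor 1327 0.012877665119743531 [-0.1531 -0.09  ] [-0.0814  0.0932]
tray 0.64 [0.4848 0.0582 0.014 ] -0.12423949944099069 0.015322461797788301
```

View pics/top3.png

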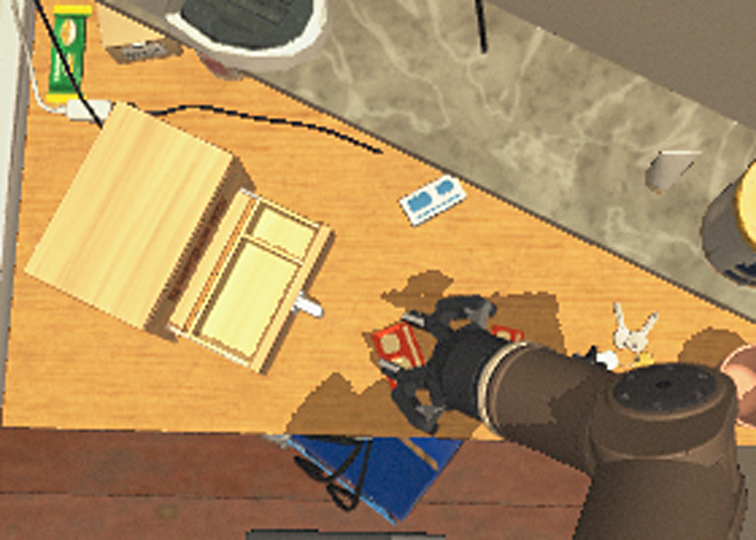

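Drawer is fully out, wide compartment around crop (245,300), nothing inside. Moving above the match box.

Emit:
jog_arm(
  commands=[
    [[-0.058,-0.072,0.16,-0.013,0.007,-0.012,-0.6],[-0.117,-0.146,0.32,-0.026,0.014,-0.016,-0.6],[-0.175,-0.22,0.48,-0.039,0.021,-0.02,-0.6],[-0.234,-0.294,0.644,-0.052,0.028,-0.022,-0.6],[-0.292,-0.367,0.803,-0.065,0.035,-0.025,-0.6],[-0.351,-0.441,0.965,-0.078,0.042,-0.028,-0.6],[-0.41,-0.515,1.127,-0.091,0.049,-0.03,-0.6],[-0.468,-0.589,1.288,-0.104,0.056,-0.032,-0.6]],
  ],
)

```text
clock: 9.55
tcp_pos: [0.4338, -0.2224, 0.1176]
tcp_rot: [[0.982, -0.189, 0.006], [-0.189, -0.982, 0.004], [0.005, -0.005, -1.0]]
ft_force: [-0.1, -0.1, -0.1]
finger_gap: 0.798
grip_force: 0.0
```

```bash
python3 - <<'E'
from h import *
np.set_printoptions(precision=4,suppress=True)
s=manip.sense();print(s["tcp_pos"],s["joint_pos"],s["finger_gap"])
print(np.array(s["tcp_rot"]));print(rel(down(-11.8),[.433,-.2245,.009]))
f=cam("top");C=cloud(f);Z=C[...,2]
a=np.deg2rad(65.4);xp=np.array([np.cos(a),np.sin(a)]);yp=np.array([-xp[1],xp[0]])
u=(C[...,:2]-[.5505,.1648]); S=u@xp;T=u@yp
m=(Z>.007)&(Z<.02)&(S>-.2)&(S<-.07)&(abs(T)<.1)
k,l,st,ce=cv2.connectedComponentsWithStats(m.astype(np.uint8))
for i in range(1,k):
    if st[i,4]>40: print(st[i,4],np.percentile(S[l==i],[1,50,99]),np.percentile(T[l==i],[1,50,99]),np.median(Z[l==i]))
w=(Z>.045)&(Z<.075)&(S>-.15)&(S<-.1)&(abs(T)<.12);print("walls T",np.histogram(T[w],np.arange(-.11,.111,.005)))
cv2.imwrite("pics/t4.png",cv2.resize(f["pixels"][...,::-1][170:290,210:390],None,fx=4,fy=4,interpolation=cv2.INTER_CUBIC))
E
```

```text
[ 0.4338 -0.2224  0.1176] [ 0.0882  0.3715  0.3617  2.0703 -0.2042  0.7283 -1.1812] 0.7977129218925976
[[ 0.9819 -0.1893  0.0063]
 [-0.1893 -0.9819  0.0044]
 [ 0.0053 -0.0055 -1.    ]]
[-0.0055 -0.0053  0.0155 -0.0009  0.0028  0.1086]
266 [-0.1554 -0.1221 -0.09  ] [-0.0831 -0.0653 -0.0471] 0.013433251162986881
876 [-0.1551 -0.1217 -0.0894] [-0.0383  0.0208  0.0797] 0.013391178985159624
walls T (array([ 0,  0,  0,  0,  8, 20,  0,  0,  0,  0,  0,  0,  0, 15,  9,  0,  0,
        0,  0,  0,  0,  0,  0,  0,  0,  0,  0,  0,  0,  0,  0,  0,  0,  0,
        0,  0,  0,  0, 24,  0,  0,  0,  0,  0]), array([-0.11 , -0.105, -0.1  , -0.095, -0.09 , -0.085, -0.08 , -0.075,
       -0.07 , -0.065, -0.06 , -0.055, -0.05 , -0.045, -0.04 , -0.035,
       -0.03 , -0.025, -0.02 , -0.015, -0.01 , -0.005,  0.   ,  0.005,
        0.01 ,  0.015,  0.02 ,  0.025,  0.03 ,  0.035,  0.04 ,  0.045,
        0.05 ,  0.055,  0.06 ,  0.065,  0.07 ,  0.075,  0.08 ,  0.085,
        0.09 ,  0.095,  0.1  ,  0.105,  0.11 ]))
```

View pics/t4.png

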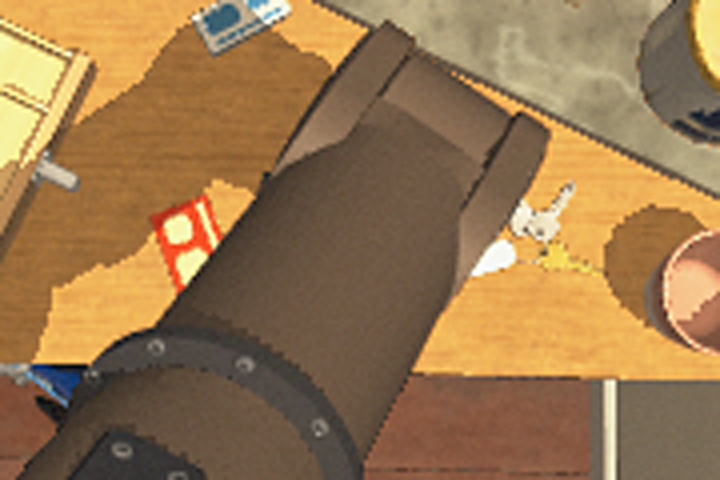

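The arm covers the box in the top view; the neighbours are clear. Descending and gripping.

Emit:
jog_arm(
  commands=[
    [[-0.005,-0.005,0.016,-0.001,0.002,0.03,-0.6],[-0.005,-0.005,0.016,-0.001,0.002,0.06,-0.6],[-0.005,-0.005,0.016,-0.001,0.002,0.085,-0.6],[-0.005,-0.005,0.016,-0.001,0.002,0.1,-0.6],[-0.005,-0.005,0.016,-0.001,0.002,0.107,-0.6],[-0.005,-0.005,0.016,-0.001,0.002,0.107,-0.6],[-0.005,-0.005,0.016,-0.001,0.002,0.107,0.3],[-0.005,-0.005,0.016,-0.001,0.002,0.107,0.3]],
  ],
  force=20,
)

```text
clock: 10.6
tcp_pos: [0.4347, -0.2248, 0.0126]
tcp_rot: [[0.979, -0.201, 0.006], [-0.201, -0.98, 0.001], [0.006, -0.002, -1.0]]
ft_force: [-0.8, 0.3, 6.4]
finger_gap: 0.414
grip_force: 20.6
```

Emit:
jog_arm(
  commands=[
    [[0,0,0,0,0,0,0.5],[0,0,0,0,0,0,0.5],[0,0,0,0,0,0,0.5],[0,0,0,0,0,0,0.5],[0,0,0,0,0,0,0.5],[0,0,0,0,0,0,0.5],[0,0,0,0,0,0,0.5],[0,0,0,0,0,0,0.5]],
  ],
)

```text
clock: 11.6
tcp_pos: [0.4347, -0.2248, 0.0126]
tcp_rot: [[0.979, -0.202, 0.006], [-0.202, -0.979, 0.001], [0.006, -0.002, -1.0]]
ft_force: [-1.0, 0.1, 6.6]
finger_gap: 0.416
grip_force: 20.7
```

Emit:
jog_arm(
  commands=[
    [[0,0,0,0,0,-0.03,0.5],[0,0,0,0,0,-0.06,0.5],[0,0,0,0,0,-0.1,0.5],[0,0,0,0,0,-0.13,0.5],[0,0,0,0,0,-0.14,0.5],[0,0,0,0,0,-0.14,0.5],[0,0,0,0,0,-0.14,0.5],[0,0,0,0,0,-0.14,0.5]],
  ],
  force=25,
)

```text
clock: 12.6
tcp_pos: [0.433, -0.2246, 0.1508]
tcp_rot: [[0.979, -0.202, 0.003], [-0.202, -0.979, 0.002], [0.002, -0.003, -1.0]]
ft_force: [0.1, 1.0, -1.2]
finger_gap: 0.415
grip_force: 26.1
```

```bash
python3 - <<'E'
from h import *
np.set_printoptions(precision=4,suppress=True)
s=manip.sense();print(s["tcp_pos"],s["joint_pos"],s["finger_gap"],s["grip_force"])
print(rel(down(65.4),[.4788,.0585,.15]))
E
```

```text
[ 0.433  -0.2246  0.1508] [ 0.0558  0.3244  0.4001  2.0361 -0.1762  0.8115 -1.2149] 0.4154784154351109 26.135205924510956
[-0.0007 -0.0036 -1.3444 -0.0122 -0.2865  0.0015]
```

Emit:
jog_arm(
  commands=[
    [[0,0,-0.168,-0.002,-0.036,-0.01,0.5],[0,0,-0.336,-0.003,-0.072,-0.02,0.5],[0,0,-0.504,-0.005,-0.108,-0.02,0.5],[0,0,-0.672,-0.006,-0.143,-0.02,0.5],[0,0,-0.84,-0.008,-0.18,-0.02,0.5],[0,0,-1.008,-0.009,-0.215,-0.02,0.5],[0,0,-1.176,-0.011,-0.25,-0.01,0.5],[-0.001,-0.004,-1.344,-0.012,-0.286,0,0.5]],
  ],
)

```text
clock: 13.6
tcp_pos: [0.4792, 0.0586, 0.1516]
tcp_rot: [[0.412, 0.911, 0.001], [0.911, -0.412, -0.001], [-0.001, 0.001, -1.0]]
ft_force: [-0.2, -0.6, -0.2]
finger_gap: 0.41
grip_force: 26.1
```

```bash
python3 - <<'E'
from h import *
np.set_printoptions(precision=4,suppress=True)
s=manip.sense();print(s["tcp_pos"],s["joint_pos"],s["finger_gap"],s["grip_force"])
print(rel(down(65.4),[.4788,.0585,.15]),rel(down(65.4),[.4788,.0585,.027]))
f=cam("side")
cv2.imwrite("pics/s5.png",cv2.resize(f["pixels"][...,::-1][80:280,110:390],None,fx=2.7,fy=2.7,interpolation=cv2.INTER_CUBIC))
E
```

```text
[0.4792 0.0586 0.1516] [-0.2414  0.3077  0.0101  2.0214 -0.0025  0.8121 -0.6547] 0.409845573652364 26.143045127391815
[ 0.0011  0.0007  0.0047 -0.0003 -0.0004  0.0016] [ 0.0011  0.0007  0.0047 -0.0002 -0.0005  0.1246]
```

View pics/s5.png

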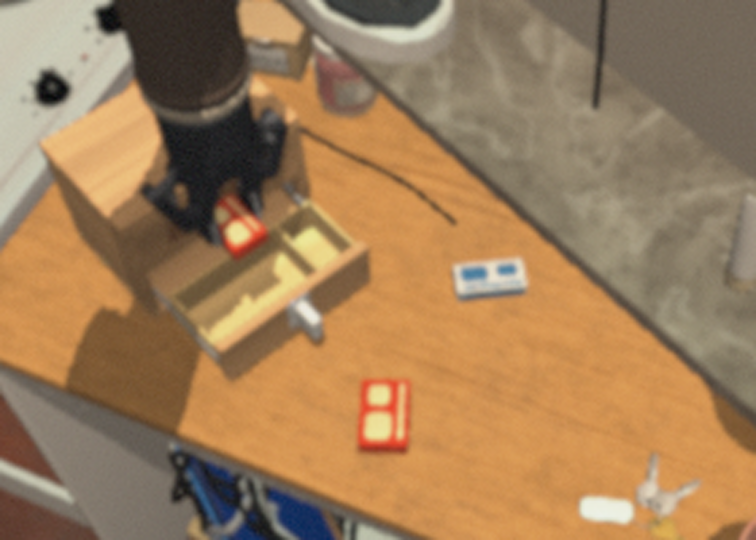

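The match box is held over the open drawer, crop (240,228). Quick check of its tilt and position from the depth map.

```bash
python3 - <<'E'
from h import *
np.set_printoptions(precision=4,suppress=True)
f=cam("side");C=cloud(f);a=np.deg2rad(65.4);xp=np.array([np.cos(a),np.sin(a)]);yp=np.array([-xp[1],xp[0]])
u=(C[...,:2]-[.4788,.0585]); S=u@xp;T=u@yp;Z=C[...,2]
hs=cv2.cvtColor(f["pixels"],cv2.COLOR_RGB2HSV)
m=(abs(S)<.08)&(abs(T)<.06)&(Z>.1)&(Z<.2)&(hs[...,2]>120)&(hs[...,1]>60)
k,l,st,ce=cv2.connectedComponentsWithStats(m.astype(np.uint8));i=1+np.argmax(st[1:,4]);w=l==i
print(st[i],"S",np.percentile(S[w],[1,50,99]),"T",np.percentile(T[w],[1,50,99]),"Z",np.percentile(Z[w],[1,10,50,90,99]))
t=w&(S>-.035)
A=np.c_[S[w],T[w],np.ones(w.sum())];print("top slopes",np.linalg.lstsq(A,Z[w],rcond=None)[0])
E
```

```text
[188 152  19  24 279] S [-0.0247 -0.0055  0.0285] T [-0.0174  0.0011  0.0214] Z [0.1409 0.1463 0.1515 0.1539 0.1555]
top slopes [ 0.0683 -0.016   0.1511]
```

Emit:
jog_arm(
  commands=[
    [[0.001,0,0.005,0,0,0.03,0.5],[0.001,0,0.005,0,0,0.055,0.5],[0.001,0,0.005,0,0,0.08,0.5],[0.001,0,0.005,0,0,0.1,0.5],[0.001,0,0.005,0,0,0.112,0.5],[0.001,0,0.005,0,0,0.12,0.5],[0.001,0,0.005,0,0,0.124,0.5],[0.001,0,0.005,0,0,0.124,0.5]],
  ],
)

```text
clock: 14.7
tcp_pos: [0.4798, 0.0576, 0.0286]
tcp_rot: [[0.421, 0.907, 0.001], [0.907, -0.421, -0.0], [-0.0, 0.001, -1.0]]
ft_force: [0.2, 0.1, -1.0]
finger_gap: 0.413
grip_force: 26.1
```

Emit:
jog_arm(
  commands=[
    [[0,0,0,0,0,0.001,0.5],[0,0,0,0,0,0.002,0.5],[0,0,0,0,0,0.002,0.5],[0,0,0,0,0,0.002,-0.15],[0,0,0,0,0,0.002,-0.15],[0,0,0,0,0,0.002,-0.15],[0,0,0,0,0,0.002,-0.15],[0,0,0,0,0,0.002,-0.15]],
  ],
)

```text
clock: 15.7
tcp_pos: [0.4797, 0.0576, 0.0265]
tcp_rot: [[0.421, 0.907, 0.001], [0.907, -0.421, -0.001], [-0.0, 0.001, -1.0]]
ft_force: [-0.5, 0.3, -0.3]
finger_gap: 0.579
grip_force: 0.0
```

Emit:
jog_arm(
  commands=[
    [[0,0,0,0,0,0,-0.15],[0,0,0,0,0,-0.01,-0.15],[0,0,0,0,0,-0.03,-0.15],[0,0,0,0,0,-0.06,-0.15],[0,0,0,0,0,-0.1,-0.15],[0,0,0,0,0,-0.14,-0.15],[0,0,0,-0.05,0,-0.17,0],[0,0,0,-0.11,0,-0.18,0.5]],
  ],
)

```text
clock: 16.7
tcp_pos: [0.434, -0.0425, 0.2091]
tcp_rot: [[0.419, 0.908, 0.005], [0.908, -0.419, -0.0], [0.002, 0.005, -1.0]]
ft_force: [1.3, -1.3, -0.5]
finger_gap: 0.302
grip_force: 0.0
```

Emit:
jog_arm(
  commands=[
    [[0,0.17,0,-0.05,0,0,1],[0,0.34,0,-0.1,0,0,1],[0,0.5,0,-0.13,0,0.02,1],[0,0.5,0,-0.13,0,0.04,1],[0,0.5,0,-0.13,0,0.06,1],[0,0.5,0,-0.13,0,0.06,1],[0,0.5,0,-0.13,0,0.06,1],[0,0.5,0,-0.13,0,0.06,1]],
  ],
)

```text
clock: 17.7
tcp_pos: [0.3795, -0.1593, 0.1478]
tcp_rot: [[0.366, 0.908, 0.203], [0.798, -0.419, 0.434], [0.479, 0.003, -0.878]]
ft_force: [1.1, 0.5, -0.1]
finger_gap: 0.0
grip_force: 0.0
```

```bash
python3 - <<'E'
from h import *
np.set_printoptions(precision=4,suppress=True)
s=manip.sense();print(s["tcp_pos"],s["joint_pos"],s["finger_gap"],s["grip_force"])
a=np.deg2rad(65.4);xp=np.array([np.cos(a),np.sin(a)]);yp=np.array([-xp[1],xp[0]])
for n in("side","top"):
    f=cam(n);C=cloud(f)
    u=(C[...,:2]-[.4788,.0585]); S=u@xp;T=u@yp;Z=C[...,2]
    hs=cv2.cvtColor(f["pixels"],cv2.COLOR_RGB2HSV)
    m=(abs(S)<.045)&(abs(T)<.065)&(Z>.02)&(Z<.045)
    k,l,st,ce=cv2.connectedComponentsWithStats(m.astype(np.uint8));i=1+np.argmax(st[1:,4]);w=l==i
    print(n,st[i],"S",np.percentile(S[w],[1,50,99]),"T",np.percentile(T[w],[1,50,99]),"Z",np.percentile(Z[w],[5,50,95]))
    cv2.imwrite(f"pics/{n}6.png",cv2.resize(f["pixels"][...,::-1][100:300,110:390],None,fx=2.7,fy=2.7,interpolation=cv2.INTER_CUBIC))
# push: closed fingers, lean; tips at panel
print(rel(down(65.4,30),[.43,-.05,.06]))
E
```

```text
[ 0.3795 -0.1593  0.1478] [ 0.5321  0.3203  0.1785  2.1774 -0.6942  0.9245  0.779 ] 0.0003888154387348925 0.0
side [176 192   4   3   5] S [0.0361 0.0369 0.0405] T [0.051  0.0538 0.0579] Z [0.0214 0.0247 0.0359]
top [193 203  21  18 217] S [-0.0291 -0.003   0.0239] T [-0.0184 -0.0009  0.0165] Z [0.0244 0.0284 0.0323]
[ 0.0041  0.0241 -0.0015  0.064  -0.0001  0.1346]
```

View pics/side6.png

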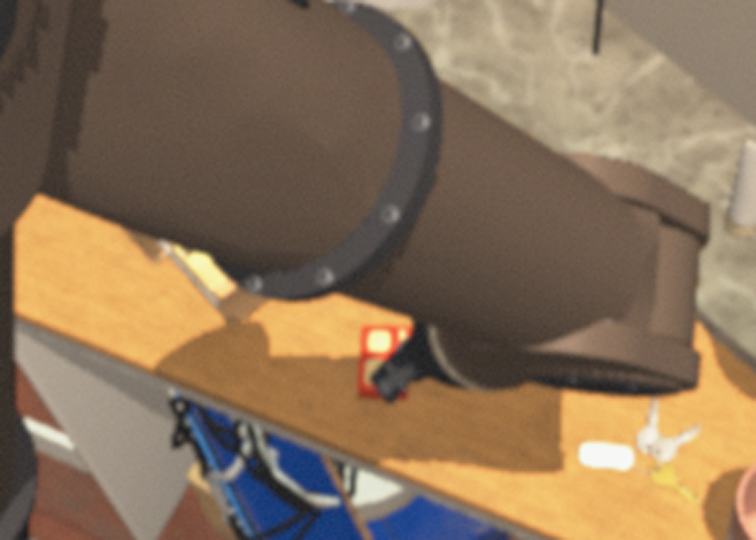

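The match box lies flat in the tray (top view: centred at S −3 mm, T −1 mm, top at 28 mm). Now re-pinching the pull to push the drawer shut.

```bash
python3 - <<'E'
from h import *
np.set_printoptions(precision=4,suppress=True)
print(rel(down(65.4,40),[.446,-.067,.106]))
E
```

```text
[ 0.0042  0.1986 -0.0012  0.0784  0.0217  0.0901]
```

Emit:
jog_arm(
  commands=[
    [[0,0.1,0,0.02,0.006,0.02,0],[0.004,0.2,0,0.04,0.012,0.045,0],[0.004,0.2,0,0.06,0.018,0.07,0],[0.004,0.2,0,0.078,0.022,0.09,0],[0.004,0.2,0,0.078,0.022,0.09,0],[0.004,0.2,0,0.078,0.022,0.09,0],[0.004,0.2,0,0.078,0.022,0.09,0],[0.004,0.2,0,0.078,0.022,0.09,0]],
  ],
  force=50,
)

```text
clock: 18.8
tcp_pos: [0.4455, -0.0688, 0.1052]
tcp_rot: [[0.322, 0.908, 0.269], [0.694, -0.42, 0.585], [0.644, -0.002, -0.765]]
ft_force: [0.5, 0.4, -0.3]
finger_gap: 0.501
grip_force: 0.0
```

```bash
python3 - <<'E'
from h import *
np.set_printoptions(precision=4,suppress=True)
print(rel(down(65.4,40),[.470,-.0144,.0367]))
s=manip.sense();print(s["finger_gap"],s["joint_pos"])
E
```

```text
[ 0.0013 -0.0013 -0.0043  0.0015 -0.0005  0.0908]
0.5006168913328801 [ 0.5318  0.4848  0.0275  2.2149 -1.0225  0.8633  0.9779]
```

Emit:
jog_arm(
  commands=[
    [[0,0,-0.004,0.001,0,0.03,0],[0,0,-0.004,0.001,0,0.055,0],[0,0,-0.004,0.001,0,0.08,0],[0,0,-0.004,0.001,0,0.091,0],[0,0,-0.004,0.001,0,0.091,0],[0,0,-0.004,0.001,0,0.091,1],[0,0,-0.004,0.001,0,0.091,1],[0,0,-0.004,0.001,0,0.091,1]],
  ],
)

```text
clock: 19.8
tcp_pos: [0.4702, -0.0144, 0.0366]
tcp_rot: [[0.318, 0.909, 0.269], [0.695, -0.417, 0.585], [0.644, 0.001, -0.765]]
ft_force: [-3.7, -1.4, 5.5]
finger_gap: 0.128
grip_force: 50.0
```

```bash
python3 - <<'E'
from h import *
np.set_printoptions(precision=4,suppress=True)
a=np.deg2rad(65.4);s=manip.sense();print(s["tcp_pos"],s["finger_gap"],s["grip_force"],s["ft_force"])
print(rel(np.array(s["tcp_rot"]),np.array(s["tcp_pos"])+.111*np.array([np.cos(a),np.sin(a),0])))
E
```

```text
[ 0.4702 -0.0144  0.0366] 0.12806921222113232 49.956480860710144 [-3.712  -1.4295  5.4838]
[ 0.      0.      0.      0.0849 -0.      0.0715]
```

Gripped; push in two slow calls.

Emit:
jog_arm(
  commands=[
    [[0,0,0,0.005,0,0.0042,1],[0,0,0,0.012,0,0.0101,1],[0,0,0,0.02,0,0.0168,1],[0,0,0,0.028,0,0.0236,1],[0,0,0,0.036,0,0.0303,1],[0,0,0,0.044,0,0.037,1],[0,0,0,0.051,0,0.043,1],[0,0,0,0.056,0,0.0472,1]],
  ],
)

```text
clock: 20.8
tcp_pos: [0.5007, 0.0528, 0.0366]
tcp_rot: [[0.318, 0.909, 0.269], [0.695, -0.416, 0.586], [0.645, 0.001, -0.764]]
ft_force: [-3.3, -1.5, 7.6]
finger_gap: 0.127
grip_force: 50.1
```

Emit:
jog_arm(
  commands=[
    [[0,0,0,0.005,0,0.0042,1],[0,0,0,0.011,0,0.0093,1],[0,0,0,0.017,0,0.0143,1],[0,0,0,0.022,0,0.0185,1],[0,0,0,0.025,0,0.021,1],[0,0,0,0.0275,0,0.0232,1],[0,0,0,0.029,0,0.0244,1],[0,0,0,0.029,0,0.0244,1]],
  ],
)

```text
clock: 21.8
tcp_pos: [0.5155, 0.0854, 0.0365]
tcp_rot: [[0.319, 0.909, 0.269], [0.696, -0.418, 0.584], [0.643, 0.001, -0.766]]
ft_force: [-13.6, -15.5, 23.3]
finger_gap: 0.131
grip_force: 53.6
```

The push force climbed after 109.6 mm of travel, so it is shut. Release and retreat.

Emit:
jog_arm(
  commands=[
    [[0,0,0,0,0,0,0],[0,0,0,0,0,0,0],[0,0,0,0,0,0,0],[0,0,0,0,0,0,0],[0,0,0,0,0,-0.03,0],[0,0,0,0,0,-0.07,0],[0,0,0,0,0,-0.12,0],[0,0,0,0,0,-0.17,0]],
  ],
)

```text
clock: 22.8
tcp_pos: [0.4701, -0.0132, 0.1671]
tcp_rot: [[0.318, 0.909, 0.267], [0.696, -0.416, 0.585], [0.644, -0.0, -0.765]]
ft_force: [1.0, -0.7, 0.3]
finger_gap: 0.499
grip_force: 0.0
```

Emit:
jog_arm(
  commands=[
    [[0,0,0,0,0,-0.05,0],[0,0,0,0,0,-0.1,0],[0,0,0,0,0,-0.1,0],[0,0,0,0,0,-0.1,0],[0,0,0,0,0,-0.1,0],[0,0,0,0,0,-0.1,0],[0,0,0,0,0,-0.1,0],[0,0,0,0,0,-0.1,0]],
  ],
)

```text
clock: 23.8
tcp_pos: [0.444, -0.071, 0.2423]
tcp_rot: [[0.318, 0.909, 0.268], [0.695, -0.416, 0.586], [0.644, -0.0, -0.765]]
ft_force: [0.8, -0.2, 0.5]
finger_gap: 0.5
grip_force: 0.0
```

```bash
python3 - <<'E'
from h import *
np.set_printoptions(precision=4,suppress=True)
a=np.deg2rad(65.4);xp=np.array([np.cos(a),np.sin(a)]);yp=np.array([-xp[1],xp[0]])
for n in("top","side"):
    f=cam(n);C=cloud(f);u=(C[...,:2]-[.5505,.1648]);S=u@xp;T=u@yp;Z=C[...,2]
    for zl in((.03,.06),(.08,.13)):
        w=(Z>zl[0])&(Z<zl[1])&(abs(S+.0675)<.02)&(abs(T)<.09);print(n,zl,w.sum(),np.median(S[w]) if w.any() else 0)
    if n=="top": cv2.imwrite("pics/end.png",cv2.resize(f["pixels"][...,::-1][100:300,110:390],None,fx=2.7,fy=2.7,interpolation=cv2.INTER_CUBIC))
E
```

```text
top (0.03, 0.06) 165 -0.06700338917044422
top (0.08, 0.13) 295 -0.06676813514674731
side (0.03, 0.06) 0 0
side (0.08, 0.13) 0 0
```

View pics/end.png

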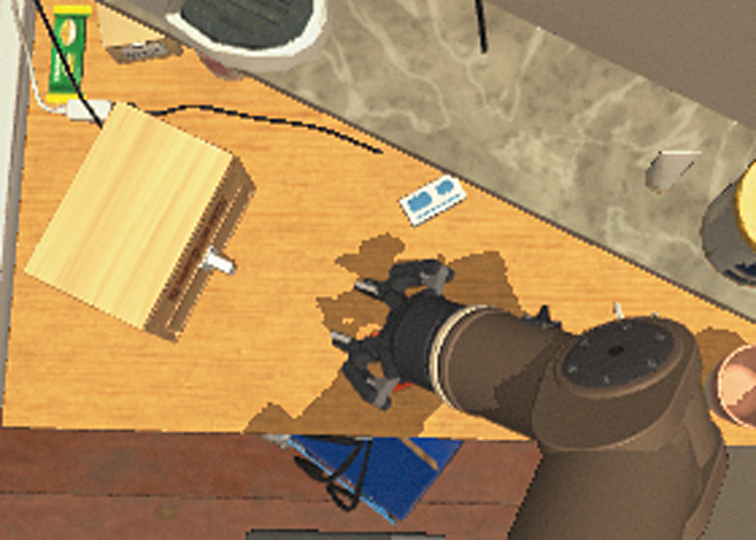

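The drawer front is flush with the panel, with the pull at crop (220,262). The arm touches nothing.

```bash
python3 -c "
from station import manip
print(manip.finish_job())"
```

```text
the job is handed in; nothing more can be done
None
```

The match box was laid flat in the drawer's wide compartment, the drawer is pushed shut (front within about 1 mm of flush in the last top-camera depth reading), and the job is handed in; no verdict came back.

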